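# Reload the meter's reference standards in reverse order

## Task

The up-scale check of the meter is done, and the four sealed reference bottles must now be moved from the white tray to the dark grey tray in reverse order for the down-scale check: counting from the violet end block of each tray, the bottle that was first in the white tray goes to the last compartment of the grey tray, the second to the third, the third to the second, and the last to the first. They are glass: set each one gently on the compartment floor, standing upright and let go, and knock none of them over.

Things in the scene. Friction and masses are not known exactly. Their poses are not given: they have to be found in the camera images.
- old_tray: White plastic tray, fixed, any yaw: four open compartments in a row along its y axis, 245 x 65 mm, 18 mm high; beyond the +y end only, a violet block 16 mm long. Origin: centre of the underside of the row. Compartment centres at y = +90, +30, -30, -90 mm, x = 0; each 55 x 55 mm inside, walls 5 mm thick, floor 5 mm above the origin. The bottles start in it.
- new_tray: Dark grey steel tray, fixed, any yaw, empty at the start, to be filled. Same shape, sizes and axes as the white tray: compartment centres at y = +90, +30, -30, -90 mm, x = 0, each 55 x 55 mm inside, floor 5 mm and rims 18 mm above the origin (centre of the underside of the row), violet block beyond the +y end only.
- red_mid (a point): Centre (half-way up) of the sealed amber glass bottle with the red screw cap and red band: 32 mm across, 80 mm tall, about 80 g, z axis up through the cap. The body is a plain cylinder from 40 mm below this point to 14 mm above it; the cap is 29 mm across. It stands loose on the red pad.
- yellow_mid (a point): Centre (half-way up) of the sealed amber glass bottle with the yellow screw cap and yellow band: 32 mm across, 80 mm tall, about 80 g, z axis up through the cap. The body is a plain cylinder from 40 mm below this point to 14 mm above it; the cap is 29 mm across. It stands loose on the yellow pad.
- green_mid (a point): Centre (half-way up) of the sealed amber glass bottle with the green screw cap and green band: 32 mm across, 80 mm tall, about 80 g, z axis up through the cap. The body is a plain cylinder from 40 mm below this point to 14 mm above it; the cap is 29 mm across. It stands loose on the green pad.
- blue_mid (a point): Centre (half-way up) of the sealed amber glass bottle with the blue screw cap and blue band: 32 mm across, 80 mm tall, about 80 g, z axis up through the cap. The body is a plain cylinder from 40 mm below this point to 14 mm above it; the cap is 29 mm across. It stands loose on the blue pad.
- red_pad: The red square pad, 53 x 53 x 3 mm, fixed on the floor of one compartment of the white tray; the red-capped bottle stands on it at the start. Origin: centre of its underside (5 mm above the tray's origin). It shows which compartment the red bottle started in, and stays there.
- yellow_pad: The yellow square pad, 53 x 53 x 3 mm, fixed on the floor of one compartment of the white tray; the yellow-capped bottle stands on it at the start. Origin: centre of its underside (5 mm above the tray's origin). It shows which compartment the yellow bottle started in, and stays there.
- green_pad: The green square pad, 53 x 53 x 3 mm, fixed on the floor of one compartment of the white tray; the green-capped bottle stands on it at the start. Origin: centre of its underside (5 mm above the tray's origin). It shows which compartment the green bottle started in, and stays there.
- blue_pad: The blue square pad, 53 x 53 x 3 mm, fixed on the floor of one compartment of the white tray; the blue-capped bottle stands on it at the start. Origin: centre of its underside (5 mm above the tray's origin). It shows which compartment the blue bottle started in, and stays there.

How it is judged:
At the end, for the whole second after the job is handed in: Each of the four bottles stands upright (within 0.12 rad), released and at rest on the floor of the grey tray, within 14 mm along and across of the centre of its compartment: the one whose y in the grey tray's frame is the negative of its pad's y in the white tray's frame (((y of red_pad in the frame of old_tray between 0.07 and 0.11 m and y of red_mid in the frame of new_tray between -0.104 and -0.076 m) or (y of red_pad in the frame of old_tray between 0.01 and 0.05 m and y of red_mid in the frame of new_tray between -0.044 and -0.016 m) or (y of red_pad in the frame of old_tray between -0.05 and -0.01 m and y of red_mid in the frame of new_tray between 0.016 and 0.044 m) or (y of red_pad in the frame of old_tray between -0.11 and -0.07 m and y of red_mid in the frame of new_tray between 0.076 and 0.104 m)) and x of red_mid in the frame of new_tray between -0.014 and 0.014 m and z of red_mid in the frame of new_tray between 0.039 and 0.05 m and angle between each of red_mid, yellow_mid, green_mid, blue_mid's own z axis and vertical below 0.12 rad and linear speed of each of red_bottle, yellow_bottle, green_bottle, blue_bottle below 0.02 m/s and angular speed of each of red_bottle, yellow_bottle, green_bottle, blue_bottle below 0.3 rad/s and ((y of yellow_pad in the frame of old_tray between 0.07 and 0.11 m and y of yellow_mid in the frame of new_tray between -0.104 and -0.076 m) or (y of yellow_pad in the frame of old_tray between 0.01 and 0.05 m and y of yellow_mid in the frame of new_tray between -0.044 and -0.016 m) or (y of yellow_pad in the frame of old_tray between -0.05 and -0.01 m and y of yellow_mid in the frame of new_tray between 0.016 and 0.044 m) or (y of yellow_pad in the frame of old_tray between -0.11 and -0.07 m and y of yellow_mid in the frame of new_tray between 0.076 and 0.104 m)) and x of yellow_mid in the frame of new_tray between -0.014 and 0.014 m and z of yellow_mid in the frame of new_tray between 0.039 and 0.05 m and ((y of green_pad in the frame of old_tray between 0.07 and 0.11 m and y of green_mid in the frame of new_tray between -0.104 and -0.076 m) or (y of green_pad in the frame of old_tray between 0.01 and 0.05 m and y of green_mid in the frame of new_tray between -0.044 and -0.016 m) or (y of green_pad in the frame of old_tray between -0.05 and -0.01 m and y of green_mid in the frame of new_tray between 0.016 and 0.044 m) or (y of green_pad in the frame of old_tray between -0.11 and -0.07 m and y of green_mid in the frame of new_tray between 0.076 and 0.104 m)) and x of green_mid in the frame of new_tray between -0.014 and 0.014 m and z of green_mid in the frame of new_tray between 0.039 and 0.05 m and ((y of blue_pad in the frame of old_tray between 0.07 and 0.11 m and y of blue_mid in the frame of new_tray between -0.104 and -0.076 m) or (y of blue_pad in the frame of old_tray between 0.01 and 0.05 m and y of blue_mid in the frame of new_tray between -0.044 and -0.016 m) or (y of blue_pad in the frame of old_tray between -0.05 and -0.01 m and y of blue_mid in the frame of new_tray between 0.016 and 0.044 m) or (y of blue_pad in the frame of old_tray between -0.11 and -0.07 m and y of blue_mid in the frame of new_tray between 0.076 and 0.104 m)) and x of blue_mid in the frame of new_tray between -0.014 and 0.014 m and z of blue_mid in the frame of new_tray between 0.039 and 0.05 m); the robot touches nothing.
It fails at once if a bottle is tipped over (leans more than 0.7 rad) (angle between any of red_mid, yellow_mid, green_mid, blue_mid's own z axis and vertical above 0.7 rad).
It fails at once if a bottle is dropped or slammed into the grey tray (faster than 0.6 m/s within 30 mm above its floor) ((horizontal distance between red_mid and new_tray below 0.14 m and z of red_mid in the frame of new_tray below 0.075 m and linear speed of red_bottle above 0.6 m/s) or (horizontal distance between yellow_mid and new_tray below 0.14 m and z of yellow_mid in the frame of new_tray below 0.075 m and linear speed of yellow_bottle above 0.6 m/s) or (horizontal distance between green_mid and new_tray below 0.14 m and z of green_mid in the frame of new_tray below 0.075 m and linear speed of green_bottle above 0.6 m/s) or (horizontal distance between blue_mid and new_tray below 0.14 m and z of blue_mid in the frame of new_tray below 0.075 m and linear speed of blue_bottle above 0.6 m/s)).
It also fails if it takes over 120 s, if anything falls off the work surface, if the arm or the gripper's body presses on something with over 40 N, if the wrist force passes 120 N, or if a joint passes its speed limit or range.

## Robot

A 6-joint arm with a two-finger parallel gripper is mounted at the origin on the work surface. World frame = base frame: x ahead of the robot, y to its left, z up, the work surface at z = 0. Lengths are in m, angles in rad, forces in N, time in s.
With the tool pointing down it reaches from about 0.35 to 0.775 m from the base axis. Payload 5.5 kg.
Tool frame: the origin (TCP) lies at the very end of the fingers, on their centre line; the grasp point (between the pads) lies 19 mm behind it; z points along the fingers, x is the direction in which the jaws open and shut, and the axes are right-handed (so a half turn about z gives the same grasp; the last joint's range is limited). The gripper opens to 85 mm and grips with 20 to 120 N. Pads are 22 mm wide; open, the fingers measure 114 mm over their backs; the gripper's body (76 mm by 85 mm) begins 54 mm behind the grasp point. The pads swing forward as they close: fully open they stand 13 mm farther back than shut.
Start: joints at [-1.339, 0.313, 0.046, 1.304, 0, 1.431], TCP at [0.209, -0.536, 0.231] pointing down, gripper open.
Joint ranges: [-2.76, 2.76], [-0.86, 1.69], [-1.03, 1.26], [-2.2, 2.34], [-1.47, 1.5], [-3.14, 3.14]. Speed limits (rad/s): [2.57, 2.57, 3.14, 3.14, 3.14, 3.14].

## Interface

Orientations are given as a unit quaternion [w, x, y, z].
In Python, from workcell import monitor, eyes, ticket gives the robot as it stands.
- The arm moves only by the tool send_rows, never from a script. Its argument "targets" is a list of rows, each a list of 5 numbers: the shift along the world's x, y, z in m, then the turn about the world's z in degrees, then the closure in counts, from 0 (fully open) to 255 (shut). A call has 1 to 12 rows; each row shifts and turns the commanded pose from where the row before left it; what a row does not reach is not made up. A row lasts 1/10 s, in which the tool goes at most 50 mm and 8.59 degrees, less where a joint would pass 70% of its speed; a pose out of reach is approached as far as the arm can. A call is refused whole if a number of a shift passes 0.05 or a number of a turn 8.59, either way. A call with a gripper value outside its range is refused whole. The fingers move at their own pace and stop on an object; "newtons" is the grip in N (left out, the last holds). Time passes only in rows, so rows that do not move let the fingers close. It gives the time, the measured TCP pose, the force and the opening at its end, in the units of the state.
- monitor.get_state(): the state, without advancing time (a new reading comes with each control period).
- eyes.read_camera(name): name is "side" or "top" or "wrist"; returns a dict with "img" (400x640x3 uint8, red, green, blue), "z_map" (400x640 float32, m along the optical axis (not along the pixel's ray), 0 where there is no reading), "camera_matrix" (3x3 intrinsics, pixels), "pose" (4x4, takes a point from camera to world coordinates); the wrist camera has in their place "T_tool_cam" (4x4, takes a point from camera to tool coordinates, whose origin is the TCP and whose axes are the tool frame's). Camera axes: x right, y down, z forward; pixel columns grow to the right and rows downward; lengths in m; the calibration is good to about 2 mm. The wrist camera is an equidistant fisheye: a pixel r from the principal point sees the ray r / f radians off the axis. A picture is of the moment at which its call begins: read the wrist's pose just before it.
- ticket.hand_in(): hands the job in, once; it reports no verdict.
Trained networks look in the newest picture that a camera, given by its name, has taken for a name from the list of things; names that differ only in an ending like _2 or _b are one class to them, and where a whole thing is asked for, a point or a joint stands for the part that bears it (a point fixed in the world has none). Each returns a list of dicts, best first, with "conf" (0 to 1); they miss things now and then, are a little off and sometimes report something else, mostly with a low value. They report only what shows in the picture. A call takes as long as a camera call.
- eyes.spot_in(name, camera): "xyz" ([x, y, z] in m, in world coordinates, good to about 4 mm: the middle of the surface that is visible of it).
- eyes.tip_of(name, camera): "xyz" ([x, y, z] in m, in world coordinates, good to about 4 mm: a listed point, or the origin of a listed thing).
The state is a dict: "clock": time; "joint_pos": joint angles; "qvel": joint speeds; "tau": joint torques, N m; "tcp_pos": TCP position; "orientation": TCP orientation; "wrist_force": force on the tool from outside, world axes, zero at the start; "ft_torque": the same for the moment, N m; "finger_gap": finger opening in m.
Only numpy, scipy, OpenCV 4.12 (cv2) and the standard library are available. Lean on these libraries where they do the work, as an engineer would, in place of code of your own. Each camera call takes 0.05 s, during which the arm holds its last target.

## Working session

There is one attempt and no reset: what is moved stays moved. The work goes in short steps, Python scripts to look and compute and a tool call to move; the robot and the scene stay as the last step left them, time stands still between calls to the robot, and variables do not carry over. Pictures are saved under pics/ and viewed, and the job is handed in when it is done.

Besides the shell and the picture viewer there is one more tool, called after "Call:" as name(argument=value, ...) on one line, values as JSON. send_rows: Moves the arm, as the interface text tells. Its arguments: {"type":"object","properties":{"targets":{"type":"array"},"newtons":{"type":"number"}},"required":["targets"]}

```bash
mkdir -p pics; ls
python3 - <<'E'
from workcell import monitor, eyes
import cv2,numpy as np
s=monitor.get_state();print(s)
for n in ["top","side"]:
    d=eyes.read_camera(n);cv2.imwrite(f"pics/{n}0.png",d["img"][:,:,::-1]);np.savez(f"{n}0.npz",**{k:v for k,v in d.items()})
    print(n,np.round(d["camera_matrix"],1).tolist(),np.round(d["pose"],3).tolist())
    for t in ["old_tray","new_tray","red_mid","yellow_mid","green_mid","blue_mid"]:
        r=eyes.tip_of(t,n);print(t,[(np.round(q["xyz"],3).tolist(),round(q["conf"],2)) for q in r[:3]])
E
```

```text
pics
{'clock': 0.0, 'joint_pos': array([-1.33861506e+00,  3.14022283e-01,  4.49463841e-02,  1.30360280e+00,
       -2.80169553e-05,  1.43122696e+00]), 'qvel': array([-0.00102102, -0.00156733, -0.00028202,  0.00034618, -0.00053142,
       -0.00026203]), 'tau': array([ 4.70056693e-04, -4.80625105e+01,  2.98533994e+01,  1.92688726e-02,
       -1.97024669e-04, -7.31907932e-06]), 'tcp_pos': array([ 0.20874354, -0.53520324,  0.2303831 ]), 'orientation': array([-6.23646019e-04,  8.25604583e-01, -5.64248337e-01, -7.05048734e-04]), 'wrist_force': array([ 0.5188876 , -0.17159312,  0.66527223]), 'ft_torque': array([ 0.00649499, -0.00473395,  0.03451207]), 'finger_gap': 0.08489711432035482}
top [[418.0, 0.0, 319.3], [0.0, 418.0, 193.3], [0.0, 0.0, 1.0]] [[-0.018, -0.992, 0.128, 0.401], [-1.0, 0.015, -0.026, -0.015], [0.023, -0.128, -0.991, 1.09], [0.0, 0.0, 0.0, 1.0]]
old_tray [([0.536, -0.241, 0.0], 0.96)]
new_tray [([0.507, 0.204, -0.003], 0.69)]
red_mid [([0.444, -0.216, 0.049], 0.74)]
yellow_mid [([0.624, -0.249, 0.048], 0.61)]
green_mid [([0.558, -0.251, 0.047], 0.45), ([0.501, -0.238, 0.048], 0.24)]
blue_mid [([0.501, -0.235, 0.046], 0.54)]
side [[487.3, 0.0, 311.8], [0.0, 487.3, 207.2], [0.0, 0.0, 1.0]] [[-0.763, -0.483, 0.429, -0.011], [-0.646, 0.568, -0.509, 0.624], [0.002, -0.666, -0.746, 0.992], [0.0, 0.0, 0.0, 1.0]]
old_tray [([0.532, -0.235, -0.0], 0.79)]
new_tray [([0.504, 0.205, -0.003], 0.63)]
red_mid [([0.444, -0.221, 0.048], 0.81)]
yellow_mid [([0.623, -0.255, 0.046], 0.54), ([0.618, -0.26, 0.006], 0.51)]
green_mid [([0.555, -0.25, 0.044], 0.49), ([0.619, -0.262, 0.003], 0.21)]
blue_mid [([0.625, -0.256, 0.047], 0.72), ([0.498, -0.234, 0.047], 0.61)]
```

View pics/top0.png

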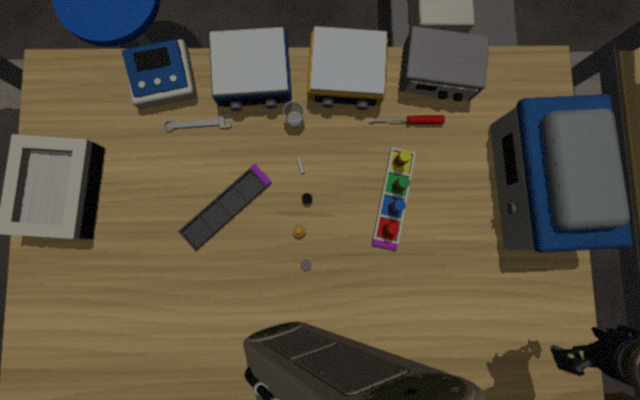

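View pics/side0.png

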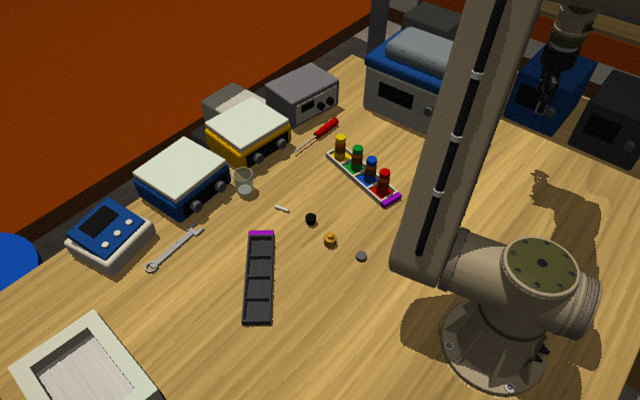

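The top view shows the white tray near (395,200), with its violet end at (385,245) and the order red, blue, green, yellow going away from violet. The grey tray runs from violet (262,175) to (192,237). So from grey violet the order must be yellow, green, blue, red. Next I'll measure the geometry.

```bash
cat > h.py <<'E'
import numpy as np,cv2
def pts(d):
    z=d["z_map"].astype(float);K=d["camera_matrix"];T=d["pose"]
    v,u=np.mgrid[0:z.shape[0],0:z.shape[1]]
    P=np.stack([(u-K[0,2])/K[0,0]*z,(v-K[1,2])/K[1,1]*z,z],-1)
    W=P@T[:3,:3].T+T[:3,3]; W[z<=0]=np.nan
    return W
def cap_fit(d,c):
    pass
E
python3 - <<'E'
import numpy as np,cv2
from h import *
guess={'red':(.444,-.218),'blue':(.5,-.235),'green':(.557,-.25),'yellow':(.624,-.252)}
for n in ["top","side"]:
    d=dict(np.load(f"{n}0.npz"));W=pts(d);hsv=cv2.cvtColor(d["img"],cv2.COLOR_RGB2HSV)
    X,Y,Z=W[...,0],W[...,1],W[...,2]
    print(n)
    for c,(gx,gy) in guess.items():
        m=(np.hypot(X-gx,Y-gy)<.03)&(Z>.078)&(Z<.1)
        p=W[m]; 
        if len(p)<5: print(c,len(p));continue
        (cx,cy),r=cv2.minEnclosingCircle(p[:,:2].astype(np.float32))
        print(c,len(p),np.round(p.mean(0),4),np.round(np.median(p[:,2]),4),'encl',round(cx,4),round(cy,4),round(r,4))
    # violet
    H,S,V=hsv[...,0],hsv[...,1],hsv[...,2]
    vio=(H>135)&(H<160)&(S>100)&(Z<.04)&(Z>0.003)
    k,l,st,ce=cv2.connectedComponentsWithStats(vio.astype(np.uint8))
    for i in range(1,k):
        if st[i,4]>20: p=W[l==i];print('violet',st[i,4],np.round(np.median(p,0),4))
    # trays
    for nm,(gx,gy) in {'new':(.505,.204),'old':(.534,-.238)}.items():
        m=(np.hypot(X-gx,Y-gy)<.16)&(Z>.012)&(Z<.026)
        p=W[m];r=cv2.minAreaRect(p[:,:2].astype(np.float32));print(nm,len(p),np.round(np.median(p[:,2]),4),r, np.round(cv2.boxPoints(r),4).tolist())
    m=(np.hypot(X-.505,Y-.204)<.16);print('table z',np.nanmedian(Z[m]))
E
```

```text
top
red 116 [ 0.4425 -0.217   0.087 ] 0.0872 encl 0.4428 -0.2173 0.0144
blue 115 [ 0.498  -0.2342  0.0871] 0.0875 encl 0.4984 -0.2347 0.0142
green 113 [ 0.5547 -0.2468  0.0872] 0.0873 encl 0.5555 -0.2474 0.0146
yellow 113 [ 0.6199 -0.2522  0.0872] 0.0878 encl 0.6203 -0.2527 0.0141
violet 151 [0.5914 0.11   0.0173]
violet 152 [ 0.4055 -0.2066  0.0172]
new 826 0.0168 ((0.510068953037262, 0.2003273069858551), (0.06666204333305359, 0.26095259189605713), 41.57607650756836) [[0.398499995470047, 0.2757999897003174], [0.5716999769210815, 0.08060000091791153], [0.6215999722480774, 0.12479999661445618], [0.44839999079704285, 0.32010000944137573]]
old 819 0.0169 ((0.5247588157653809, -0.2362770140171051), (0.06599029153585434, 0.2615913152694702), 76.82635498046875) [[0.38989999890327454, -0.2386000007390976], [0.644599974155426, -0.29820001125335693], [0.659600019454956, -0.23399999737739563], [0.4049000144004822, -0.17430000007152557]]
table z 0.0001469584150231018
side
red 88 [ 0.4431 -0.2136  0.086 ] 0.0865 encl 0.4439 -0.2156 0.0168
blue 84 [ 0.4993 -0.232   0.0858] 0.0863 encl 0.5009 -0.2335 0.0168
green 78 [ 0.5547 -0.2444  0.086 ] 0.0869 encl 0.5548 -0.2451 0.0166
yellow 75 [ 0.6203 -0.2501  0.0861] 0.0869 encl 0.6216 -0.2513 0.0162
violet 156 [ 0.4054 -0.2046  0.0161]
violet 104 [0.5923 0.1079 0.0175]
new 846 0.0171 ((0.5127204060554504, 0.20121704041957855), (0.06570219993591309, 0.2634090185165405), 41.53104782104492) [[0.4007999897003174, 0.27799999713897705], [0.5755000114440918, 0.08079999685287476], [0.6245999932289124, 0.12439999729394913], [0.44999998807907104, 0.3215999901294708]]
old 662 0.0169 ((0.5283400416374207, -0.23568981885910034), (0.07053226977586746, 0.26630300283432007), 76.19589233398438) [[0.3905999958515167, -0.23819999396800995], [0.6492000222206116, -0.30169999599456787], [0.666100025177002, -0.23319999873638153], [0.4074000120162964, -0.1696999967098236]]
table z 0.0006939010654785083
```

Call:
send_rows(targets=[[0.01,0.035,0,8.5,0],[0.01,0.035,0,8.5,0],[0.01,0.035,0,8.5,0],[0.01,0.035,0,8.5,0],[0.01,0.035,0,8.5,0],[0.02,0.03,0,8.5,0],[0.03,0.03,0,8.5,0],[0.03,0.025,0,8.5,0],[0.03,0.02,0,8.5,0],[0.03,0.02,0,8.5,0],[0.025,0.012,0,8.5,0],[0.019,0.006,0,8.5,0]])

```text
clock: 1.9
tcp_pos: [0.4444, -0.2164, 0.2315]
orientation: [0.0, 0.957, 0.29, 0.0]
wrist_force: [0.4, -0.6, 1.3]
finger_gap: 0.0854
```

Call:
send_rows(targets=[[0,0,0,8.5,0],[0,0,0,8.5,0],[0,0,0,8.5,0],[0,0,0,8.5,0],[0,0,0,8.5,0],[0,0,0,1,0],[0,0,0,0,0]], newtons=30)

```text
clock: 2.6
tcp_pos: [0.4429, -0.2178, 0.2314]
orientation: [0.0, 0.785, 0.62, 0.0]
wrist_force: [0.3, 0.1, 0.8]
finger_gap: 0.0855
```

```bash
cat >> h.py <<'E'
def yaw(q):
    from scipy.spatial.transform import Rotation as R
    M=R.from_quat(np.r_[q[1:],q[0]]).as_matrix();return np.degrees(np.arctan2(M[1,0],M[0,0])),M[:,2]
def st():
    from workcell import monitor
    s=monitor.get_state();y,z=yaw(s["orientation"])
    print("t",round(s["clock"],2),"tcp",np.round(s["tcp_pos"],4),"yaw",round(y,2),"z",np.round(z,3),"q",np.round(s["joint_pos"],2),"F",np.round(s["wrist_force"],1),"gap",round(s["finger_gap"],4));return s
E
python3 - <<'E'
from h import *
from workcell import eyes
s=st();d=eyes.read_camera("wrist");cv2.imwrite("pics/w1.png",d["img"][:,:,::-1]);print(d["T_tool_cam"],d["camera_matrix"])
E
```

```text
t 2.6 tcp [ 0.4429 -0.2178  0.2314] yaw 76.64 z [ 0. -0. -1.] q [-0.62  0.16 -0.16  1.26  0.   -0.39] F [0.3 0.1 0.8] gap 0.0855
[[ 9.99998191e-01 -1.40016356e-03  1.28714381e-03  5.37393456e-04]
 [ 9.76663090e-04  9.58771564e-01  2.84176237e-01 -7.23779602e-02]
 [-1.63197009e-03 -2.84174466e-01  9.58771198e-01 -1.42508328e-01]
 [ 0.00000000e+00  0.00000000e+00  0.00000000e+00  1.00000000e+00]] [[309.70691629   0.         320.90511427]
 [  0.         309.70691629 198.41522357]
 [  0.           0.           1.        ]]
```

View pics/w1.png

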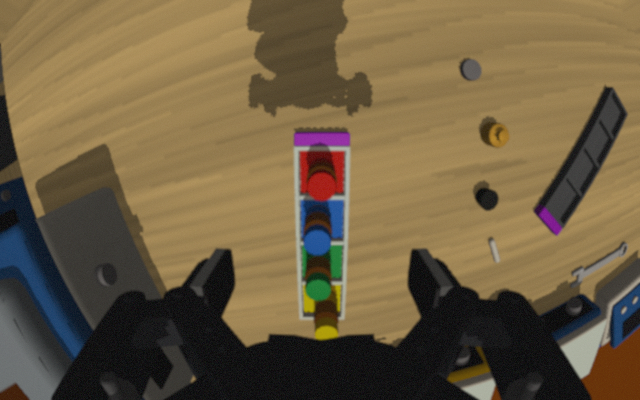

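The wrist view has the red cap at (322,185), on the jaw centre line, and the yaw matches the tray. I'll cross-check the cap positions with the fisheye depth.

```bash
cat >> h.py <<'E'
def wpts(d,s):
    from scipy.spatial.transform import Rotation as R
    K=d["camera_matrix"];z=d["z_map"].astype(float)
    v,u=np.mgrid[0:z.shape[0],0:z.shape[1]]
    a=(u-K[0,2])/K[0,0];b=(v-K[1,2])/K[1,1];th=np.hypot(a,b)+1e-9
    t=np.tan(np.minimum(th,1.45))/th
    P=np.stack([a*t*z,b*t*z,z],-1);P[z<=0]=np.nan
    T=d["T_tool_cam"];P=P@T[:3,:3].T+T[:3,3]
    q=s["orientation"];M=R.from_quat(np.r_[q[1:],q[0]]).as_matrix()
    return P@M.T+s["tcp_pos"]
def caps(W,guess,lo=.078,hi=.1,r=.03):
    X,Y,Z=W[...,0],W[...,1],W[...,2]
    for c,(gx,gy) in guess.items():
        p=W[(np.hypot(X-gx,Y-gy)<r)&(Z>lo)&(Z<hi)]
        if len(p)<8: print(c,len(p));continue
        top=np.percentile(p[:,2],90);p=p[p[:,2]>top-.004]
        (cx,cy),rr=cv2.minEnclosingCircle(p[:,:2].astype(np.float32))
        print(c,len(p),'top',round(top,4),'mean',np.round(p.mean(0)[:2],4),'encl',round(cx,4),round(cy,4),round(rr,4))
G={'red':(.443,-.217),'blue':(.4985,-.2345),'green':(.555,-.247),'yellow':(.62,-.252)}
N={'yellow':(.5657,.1394),'green':(.5259,.1843),'blue':(.4861,.2291),'red':(.4463,.2740)}
E
python3 - <<'E'
from h import *
from workcell import eyes,monitor
s=st();d=eyes.read_camera("wrist");W=wpts(d,s);caps(W,G)
X,Y,Z=W[...,0],W[...,1],W[...,2]
for nm,(gx,gy) in {'new':(.506,.206),'old':(.534,-.238)}.items():
        m=(np.hypot(X-gx,Y-gy)<.16)&(Z>.013)&(Z<.026)
        p=W[m]
        if len(p)>5:r=cv2.minAreaRect(p[:,:2].astype(np.float32));print(nm,len(p),np.round(np.median(p[:,2]),4),r)
E
```

```text
t 2.65 tcp [ 0.4429 -0.2178  0.2314] yaw 76.64 z [ 0.  0. -1.] q [-0.62  0.16 -0.16  1.26  0.   -0.39] F [ 0.7 -0.   0. ] gap 0.0852
red 675 top 0.0888 mean [ 0.4431 -0.2166] encl 0.4433 -0.2163 0.0146
blue 571 top 0.0886 mean [ 0.4985 -0.2345] encl 0.4993 -0.2351 0.0151
green 463 top 0.0885 mean [ 0.5548 -0.2472] encl 0.5558 -0.2473 0.015
yellow 282 top 0.0886 mean [ 0.6182 -0.2527] encl 0.6211 -0.2528 0.0143
new 1872 0.0177 ((0.5119374394416809, 0.20111972093582153), (0.06865602731704712, 0.2623444199562073), 41.54457092285156)
old 2854 0.0177 ((0.5259436964988708, -0.23574762046337128), (0.06546708941459656, 0.2614307701587677), 76.8127212524414)
```

Three cameras agree within 1–2 mm. Now I'll descend on red and grip.

Call:
send_rows(targets=[[0,0.001,-0.022,0,0],[0,0,-0.022,0,0],[0,0,-0.022,0,0],[0,0,-0.022,0,0],[0,0,-0.022,0,0],[0,0,-0.022,0,0],[0,0,-0.022,0,0],[0,0,-0.022,0,0],[0,0,-0.014,0,0],[0,0,-0.006,0,0],[0,0,-0.002,0,0],[0,0,0,0,0]])

```text
clock: 3.9
tcp_pos: [0.4432, -0.217, 0.0337]
orientation: [0.0, 0.784, 0.621, 0.0]
wrist_force: [0.4, 1.2, -0.1]
finger_gap: 0.0853
```

Call:
send_rows(targets=[[0,0,0,0,60],[0,0,0,0,110],[0,0,0,0,130],[0,0,0,0,145],[0,0,0,0,160],[0,0,0,0,200],[0,0,0,0,220],[0,0,0,0,220]], newtons=30)

```text
clock: 4.7
tcp_pos: [0.443, -0.217, 0.0336]
orientation: [0.0, 0.784, 0.621, 0.0]
wrist_force: [-1.3, 0.4, 4.6]
finger_gap: 0.0312
```

Run:
```python
from h import *
from workcell import eyes,monitor
s=st();d=eyes.read_camera("wrist");cv2.imwrite("pics/w2.png",d["img"][:,:,::-1])
```

```text
t 4.7 tcp [ 0.443  -0.217   0.0336] yaw 76.8 z [ 0. -0. -1.] q [-0.62  0.31 -0.48  0.78 -0.   -0.39] F [-1.3  0.4  4.6] gap 0.0312
```

View pics/w2.png

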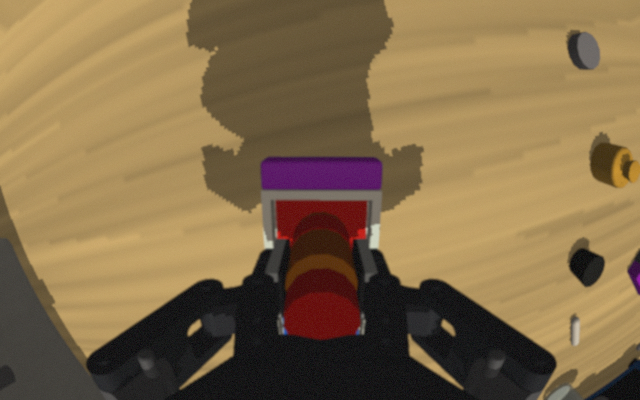

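Red is gripped upright (gap about 31 mm). Lifting and carrying it to the last grey compartment.

Call:
send_rows(targets=[[0,0,0.003,0,220],[0,0,0.008,0,220],[0,0,0.015,0,220],[0,0,0.02,0,220],[0,0,0.025,0,220],[0,0,0.025,0,220],[0,0,0.02,0,220],[0,0,0.02,0,220],[0,0.004,0.01,0,220],[0,0.01,0.004,0,220],[0,0.018,0,0,220],[0,0.025,0,0,220]])

```text
clock: 5.95
tcp_pos: [0.4424, -0.1588, 0.1825]
orientation: [-0.001, 0.784, 0.621, -0.0]
wrist_force: [0.3, 0.2, -1.7]
finger_gap: 0.0311
```

Call:
send_rows(targets=[[0,0.035,0,-3,220],[0,0.035,0,-3,220],[0,0.035,0,-3,220],[0,0.035,0,-3,220],[0,0.035,0,-3,220],[0,0.035,0,-3,220],[0,0.035,0,-3,220],[0,0.035,0,-3,220],[0,0.035,0,-3,220],[0.001,0.035,0,-3,220],[0.001,0.03,0,-3,220],[0.001,0.022,0,-2,220]])

```text
clock: 7.15
tcp_pos: [0.4442, 0.2444, 0.1822]
orientation: [-0.0, 0.934, 0.357, -0.001]
wrist_force: [0.4, -0.0, -0.5]
finger_gap: 0.0312
```

Call:
send_rows(targets=[[0,0.018,0,-0.2,220],[0,0.01,0,0,220],[0,0.004,0,0,220],[0,0,0,0,220],[0,0,0,0,220]])

```text
clock: 7.65
tcp_pos: [0.4456, 0.2736, 0.1831]
orientation: [0.0, 0.935, 0.355, -0.0]
wrist_force: [-0.6, 0.6, -0.6]
finger_gap: 0.0312
```

Run:
```python
from h import *
from workcell import eyes,monitor
s=st();d=eyes.read_camera("wrist");cv2.imwrite("pics/w3.png",d["img"][:,:,::-1])
W=wpts(d,s);X,Y,Z=W[...,0],W[...,1],W[...,2]
m=(np.hypot(X-.506,Y-.206)<.16)&(Z>.013)&(Z<.026)
r=cv2.minAreaRect(W[m][:,:2].astype(np.float32));print(m.sum(),r)
d=eyes.read_camera("top");W=pts(d);cv2.imwrite("pics/t3.png",d["img"][:,:,::-1])
X,Y,Z=W[...,0],W[...,1],W[...,2]
caps(W,{k:G[k] for k in('blue','green','yellow')})
```

```text
t 7.65 tcp [0.4456 0.2736 0.1831] yaw 41.57 z [-0. -0. -1.] q [ 0.4   0.23 -0.18  1.16 -0.    1.24] F [-0.6  0.6 -0.6] gap 0.0312
1498 ((0.45904529094696045, 0.26069673895835876), (0.06531291455030441, 0.10356715321540833), 41.58906555175781)
blue 97 top 0.0888 mean [ 0.4986 -0.2345] encl 0.4983 -0.2349 0.0142
green 94 top 0.0896 mean [ 0.5549 -0.2476] encl 0.5552 -0.2476 0.0145
yellow 82 top 0.0902 mean [ 0.6203 -0.2524] encl 0.6205 -0.2529 0.0146
```

View pics/w3.png

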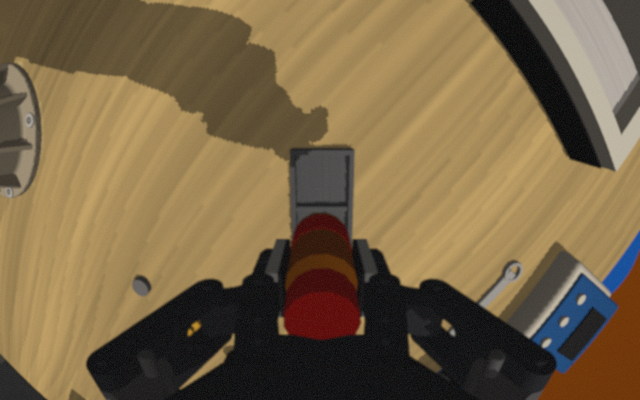

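Red is held straight over the last compartment. The tray end seen in the wrist depth puts the compartment centre at (0.446,0.275). Lowering.

Call:
send_rows(targets=[[0.0005,0.001,-0.01,0,220],[0,0,-0.02,0,220],[0,0,-0.025,0,220],[0,0,-0.025,0,220],[0,0,-0.025,0,220],[0,0,-0.018,0,220],[0,0,-0.012,0,220],[0,0,-0.006,0,220],[0,0,-0.004,0,220],[0,0,-0.003,0,220],[0,0,-0.0025,0,220],[0,0,0,0,220]])

```text
clock: 8.95
tcp_pos: [0.4466, 0.2754, 0.0331]
orientation: [-0.0, 0.935, 0.355, 0.0]
wrist_force: [0.4, 0.5, -1.7]
finger_gap: 0.0313
```

Call:
send_rows(targets=[[0,0,-0.001,0,220],[0,0,0,0,220]])

```text
clock: 9.15
tcp_pos: [0.4466, 0.2753, 0.0321]
orientation: [-0.0, 0.935, 0.355, 0.0]
wrist_force: [-1.2, -0.1, 0.1]
finger_gap: 0.0311
```

Call:
send_rows(targets=[[0,0,-0.001,0,220],[0,0,0,0,220]])

```text
clock: 9.35
tcp_pos: [0.4464, 0.2752, 0.0308]
orientation: [-0.0, 0.935, 0.355, 0.0]
wrist_force: [-0.7, -0.2, -0.8]
finger_gap: 0.0311
```

Call:
send_rows(targets=[[0,0,-0.0007,0,220],[0,0,0,0,220]])

```text
clock: 9.55
tcp_pos: [0.4464, 0.2753, 0.0307]
orientation: [0.0, 0.935, 0.355, 0.0]
wrist_force: [-2.1, -0.5, 4.5]
finger_gap: 0.0312
```

Contact felt (4.5 N at z 0.0307). Releasing gently.

Call:
send_rows(targets=[[0,0,0,0,150],[0,0,0,0,135],[0,0,0,0,110],[0,0,0,0,60],[0,0,0,0,0],[0,0,0,0,0],[0,0,0,0,0],[0,0,0.01,0,0],[0,0,0.02,0,0],[0,0,0.035,0,0],[0,0,0.045,0,0],[0,0,0.045,0,0]])

```text
clock: 10.75
tcp_pos: [0.4459, 0.275, 0.1872]
orientation: [-0.0, 0.935, 0.355, -0.0]
wrist_force: [1.8, 0.1, 0.4]
finger_gap: 0.0853
```

Run:
```python
from h import *
from workcell import eyes,monitor
s=st();d=eyes.read_camera("wrist");cv2.imwrite("pics/w4.png",d["img"][:,:,::-1])
W=wpts(d,s);caps(W,{'red':N['red']},.07)
d=eyes.read_camera("top");caps(pts(d),{'red':N['red']},.07)
```

```text
t 10.75 tcp [0.4459 0.275  0.1872] yaw 41.6 z [-0. -0. -1.] q [ 0.4   0.23 -0.17  1.17  0.    1.24] F [1.8 0.1 0.4] gap 0.0853
red 894 top 0.0856 mean [0.4463 0.2758] encl 0.447 0.2753 0.0148
red 89 top 0.0865 mean [0.445  0.2742] encl 0.4451 0.274 0.014
```

View pics/w4.png

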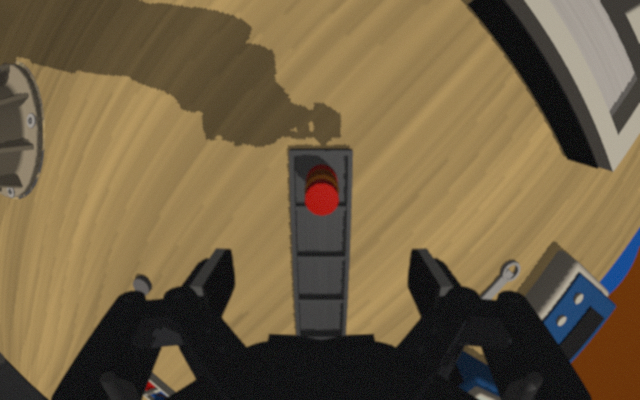

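Red stands upright in the last grey compartment, within 1 mm of centre. Next is blue.

Call:
send_rows(targets=[[0.0044,-0.015,0,3,0],[0.0044,-0.03,0,3,0],[0.0044,-0.045,0,3,0],[0.0044,-0.045,0,3,0],[0.0044,-0.045,0,3,0],[0.0044,-0.045,0,3,0],[0.0044,-0.045,0,3,0],[0.0044,-0.045,0,3,0],[0.0044,-0.045,0,3,0],[0.0044,-0.045,0,3,0],[0.0044,-0.045,0,3,0],[0.0044,-0.03,0,2.2,0]])

```text
clock: 12.05
tcp_pos: [0.499, -0.2077, 0.1852]
orientation: [0.0, 0.784, 0.621, -0.0]
wrist_force: [0.1, 0.9, 0.6]
finger_gap: 0.0854
```

Call:
send_rows(targets=[[0,-0.02,0,0,0],[0,-0.01,0,0,0],[0,0,0,0,0],[0,0,0,0,0]])

```text
clock: 12.45
tcp_pos: [0.4989, -0.2339, 0.185]
orientation: [-0.0, 0.784, 0.621, 0.0]
wrist_force: [1.0, 0.2, 0.7]
finger_gap: 0.0856
```

Run:
```python
from h import *
from workcell import eyes,monitor
s=st();d=eyes.read_camera("wrist");cv2.imwrite("pics/w5.png",d["img"][:,:,::-1])
W=wpts(d,s);caps(W,{k:G[k] for k in('blue','green','yellow')})
```

```text
t 12.45 tcp [ 0.4989 -0.2339  0.185 ] yaw 76.82 z [-0.     0.001 -1.   ] q [-0.58  0.29 -0.11  1.18  0.   -0.35] F [1.  0.2 0.7] gap 0.0856
blue 927 top 0.0886 mean [ 0.4989 -0.2344] encl 0.4993 -0.2348 0.0146
green 747 top 0.0885 mean [ 0.5551 -0.2471] encl 0.5562 -0.2477 0.0148
yellow 539 top 0.0884 mean [ 0.6205 -0.253 ] encl 0.622 -0.2525 0.015
```

Call:
send_rows(targets=[[0,-0.0005,-0.012,0,0],[0,0,-0.025,0,0],[0,0,-0.03,0,0],[0,0,-0.03,0,0],[0,0,-0.025,0,0],[0,0,-0.015,0,0],[0,0,-0.01,0,0],[0,0,-0.0045,0,0],[0,0,0,0,0],[0,0,0,0,60],[0,0,0,0,110],[0,0,0,0,130]])

```text
clock: 13.7
tcp_pos: [0.4997, -0.2356, 0.0344]
orientation: [0.001, 0.784, 0.621, 0.0]
wrist_force: [-0.0, -0.4, -0.3]
finger_gap: 0.044
```

Call:
send_rows(targets=[[0,0,0,0,145],[0,0,0,0,160],[0,0,0,0,200],[0,0,0,0,220],[0,0,0,0,220]])

```text
clock: 14.2
tcp_pos: [0.4995, -0.2355, 0.0341]
orientation: [0.0, 0.784, 0.621, 0.0]
wrist_force: [-0.1, -0.2, 5.2]
finger_gap: 0.031
```

Call:
send_rows(targets=[[0,0,0.003,0,220],[0,0,0.008,0,220],[0,0,0.015,0,220],[0,0,0.02,0,220],[0,0,0.025,0,220],[0,0,0.025,0,220],[0,0,0.02,0,220],[0,0,0.02,0,220],[0,0.004,0.01,0,220],[0,0.01,0.004,0,220],[0,0.018,0,0,220],[0,0.025,0,0,220]])

```text
clock: 15.4
tcp_pos: [0.4985, -0.1768, 0.1825]
orientation: [-0.001, 0.784, 0.621, -0.0]
wrist_force: [-0.3, 0.8, -0.8]
finger_gap: 0.031
```

Call:
send_rows(targets=[[-0.0012,0.035,0,-3,220],[-0.0012,0.035,0,-3,220],[-0.0012,0.035,0,-3,220],[-0.0012,0.035,0,-3,220],[-0.0012,0.035,0,-3,220],[-0.0012,0.035,0,-3,220],[-0.0012,0.035,0,-3,220],[-0.0012,0.035,0,-3,220],[-0.0012,0.035,0,-3,220],[-0.0012,0.035,0,-3,220],[-0.0012,0.03,0,-3,220],[0,0.016,0,-2.2,220]])

```text
clock: 16.6
tcp_pos: [0.4834, 0.2209, 0.1822]
orientation: [-0.001, 0.935, 0.356, -0.001]
wrist_force: [0.8, 0.2, 0.0]
finger_gap: 0.0311
```

Call:
send_rows(targets=[[0,0.008,0,0,220],[0,0.004,0,0,220],[0,0,0,0,220],[0,0,0,0,220]])

```text
clock: 17.0
tcp_pos: [0.4858, 0.2291, 0.1834]
orientation: [0.0, 0.935, 0.355, -0.0]
wrist_force: [-0.2, -0.1, -1.3]
finger_gap: 0.0311
```

Run:
```python
from h import *
from workcell import eyes,monitor
s=st();d=eyes.read_camera("wrist");cv2.imwrite("pics/w6.png",d["img"][:,:,::-1])
d=eyes.read_camera("side");cv2.imwrite("pics/s6.png",d["img"][:,:,::-1])
```

```text
t 17.0 tcp [0.4858 0.2291 0.1834] yaw 41.58 z [-0. -0. -1.] q [ 0.29  0.26 -0.15  1.17 -0.    1.14] F [-0.2 -0.1 -1.3] gap 0.0311
```

View pics/w6.png

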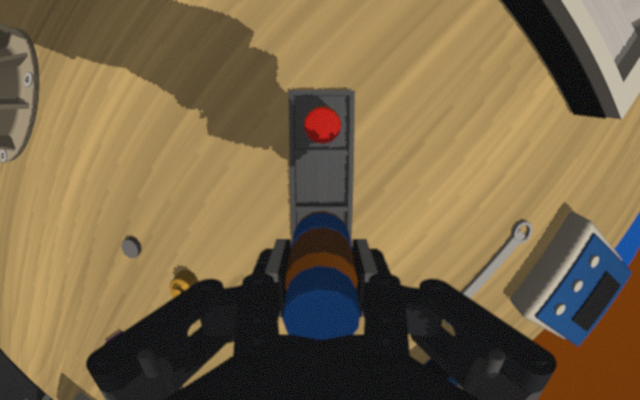

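View pics/s6.png

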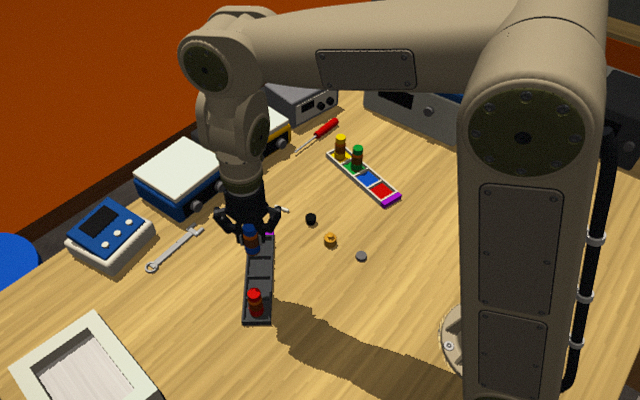

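Blue is upright over compartment 3, red stands at (322,125) in the wrist view, and the pose relative to the walls matches the red placement. Lowering.

Call:
send_rows(targets=[[0,0,-0.01,0,220],[0,0,-0.02,0,220],[0,0,-0.025,0,220],[0,0,-0.025,0,220],[0,0,-0.025,0,220],[0,0,-0.018,0,220],[0,0,-0.012,0,220],[0,0,-0.006,0,220],[0,0,-0.004,0,220],[0,0,-0.003,0,220],[0,0,-0.0025,0,220],[0,0,-0.001,0,220]])

```text
clock: 18.3
tcp_pos: [0.4864, 0.2299, 0.0325]
orientation: [0.0, 0.935, 0.355, 0.0]
wrist_force: [0.2, -0.2, -0.6]
finger_gap: 0.0308
```

Call:
send_rows(targets=[[0,0,-0.0005,0,220],[0,0,0,0,220]])

```text
clock: 18.5
tcp_pos: [0.4862, 0.2298, 0.0319]
orientation: [-0.0, 0.935, 0.355, 0.0]
wrist_force: [0.4, 0.5, -0.3]
finger_gap: 0.031
```

Call:
send_rows(targets=[[0,0,-0.0007,0,220],[0,0,0,0,220]])

```text
clock: 18.7
tcp_pos: [0.4862, 0.2298, 0.0311]
orientation: [-0.0, 0.935, 0.355, 0.0]
wrist_force: [0.6, 0.7, 0.3]
finger_gap: 0.031
```

Call:
send_rows(targets=[[0,0,-0.0005,0,220],[0,0,0,0,220]])

```text
clock: 18.9
tcp_pos: [0.4862, 0.2298, 0.0311]
orientation: [0.0, 0.935, 0.355, 0.0]
wrist_force: [-1.2, 0.0, 4.2]
finger_gap: 0.0308
```

Call:
send_rows(targets=[[0,0,0,0,150],[0,0,0,0,135],[0,0,0,0,110],[0,0,0,0,60],[0,0,0,0,0],[0,0,0,0,0],[0,0,0,0,0],[0,0,0.01,0,0],[0,0,0.02,0,0],[0,0,0.035,0,0],[0,0,0.045,0,0],[0,0,0.045,0,0]])

```text
clock: 20.1
tcp_pos: [0.4854, 0.2296, 0.1875]
orientation: [-0.0, 0.935, 0.355, -0.0]
wrist_force: [1.0, -0.4, -0.7]
finger_gap: 0.0856
```

Run:
```python
from h import *
from workcell import eyes,monitor
s=st();d=eyes.read_camera("wrist");cv2.imwrite("pics/w7.png",d["img"][:,:,::-1])
W=wpts(d,s);caps(W,{k:N[k] for k in('red','blue')},.07)
```

```text
t 20.1 tcp [0.4854 0.2296 0.1875] yaw 41.6 z [-0. -0. -1.] q [ 0.29  0.26 -0.14  1.18  0.    1.14] F [ 1.  -0.4 -0.7] gap 0.0856
red 999 top 0.0857 mean [0.447  0.2754] encl 0.447 0.2752 0.0146
blue 894 top 0.0856 mean [0.4861 0.2311] encl 0.4863 0.2306 0.0148
```

View pics/w7.png

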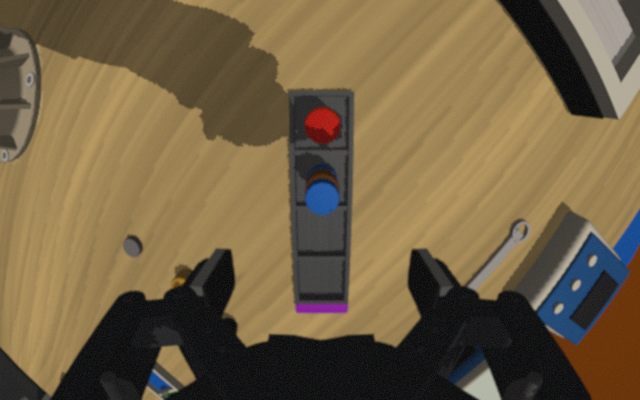

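Blue and red both stand upright in their compartments, at (322,195) and (322,125). Going for green.

Call:
send_rows(targets=[[0.0058,-0.015,0,3,0],[0.0058,-0.03,0,3,0],[0.0058,-0.045,0,3,0],[0.0058,-0.045,0,3,0],[0.0058,-0.045,0,3,0],[0.0058,-0.045,0,3,0],[0.0058,-0.045,0,3,0],[0.0058,-0.045,0,3,0],[0.0058,-0.045,0,3,0],[0.0058,-0.045,0,3,0],[0.0058,-0.04,0,3,0],[0.0058,-0.02,0,2.2,0]])

```text
clock: 21.35
tcp_pos: [0.5556, -0.2389, 0.1859]
orientation: [0.001, 0.784, 0.621, 0.0]
wrist_force: [0.2, 1.0, -0.7]
finger_gap: 0.0857
```

Call:
send_rows(targets=[[0,-0.012,0,0,0],[0,0,0,0,0],[0,0,0,0,0],[0,0,0,0,0]])

```text
clock: 21.75
tcp_pos: [0.5554, -0.2458, 0.1857]
orientation: [-0.0, 0.783, 0.622, 0.0]
wrist_force: [0.4, 0.3, 0.1]
finger_gap: 0.085
```

Run:
```python
from h import *
from workcell import eyes,monitor
s=st();d=eyes.read_camera("wrist");cv2.imwrite("pics/w8.png",d["img"][:,:,::-1])
W=wpts(d,s);caps(W,{k:G[k] for k in('green','yellow')})
```

```text
t 21.75 tcp [ 0.5554 -0.2458  0.1857] yaw 76.87 z [-0.     0.001 -1.   ] q [-0.55  0.39  0.05  1.23  0.   -0.32] F [0.4 0.3 0.1] gap 0.085
green 926 top 0.0887 mean [ 0.5553 -0.2472] encl 0.5558 -0.2473 0.0146
yellow 712 top 0.0886 mean [ 0.6207 -0.2531] encl 0.6216 -0.2529 0.0147
```

Call:
send_rows(targets=[[0,-0.0008,-0.012,0,0],[0,0,-0.025,0,0],[0,0,-0.03,0,0],[0,0,-0.03,0,0],[0,0,-0.025,0,0],[0,0,-0.015,0,0],[0,0,-0.01,0,0],[0,0,-0.005,0,0],[0,0,0,0,0],[0,0,0,0,60],[0,0,0,0,110],[0,0,0,0,130]])

```text
clock: 23.0
tcp_pos: [0.5562, -0.2484, 0.0343]
orientation: [0.001, 0.784, 0.621, 0.0]
wrist_force: [-0.5, -0.0, 0.2]
finger_gap: 0.044
```

Call:
send_rows(targets=[[0,0,0,0,145],[0,0,0,0,160],[0,0,0,0,200],[0,0,0,0,220],[0,0,0,0,220]])

```text
clock: 23.5
tcp_pos: [0.5559, -0.2483, 0.0339]
orientation: [0.0, 0.784, 0.621, 0.0]
wrist_force: [-0.2, -0.6, 4.7]
finger_gap: 0.0306
```

Call:
send_rows(targets=[[0,0,0.003,0,220],[0,0,0.008,0,220],[0,0,0.015,0,220],[0,0,0.02,0,220],[0,0,0.025,0,220],[0,0,0.025,0,220],[0,0,0.02,0,220],[0,0,0.02,0,220],[0,0.004,0.01,0,220],[0,0.01,0.004,0,220],[0,0.018,0,0,220],[0,0.025,0,0,220]])

```text
clock: 24.7
tcp_pos: [0.5549, -0.1897, 0.1821]
orientation: [-0.001, 0.784, 0.621, -0.0]
wrist_force: [0.9, 1.2, -1.4]
finger_gap: 0.0309
```

Call:
send_rows(targets=[[-0.0025,0.035,0,-3,220],[-0.0025,0.035,0,-3,220],[-0.0025,0.035,0,-3,220],[-0.0025,0.035,0,-3,220],[-0.0025,0.035,0,-3,220],[-0.0025,0.035,0,-3,220],[-0.0025,0.035,0,-3,220],[-0.0025,0.035,0,-3,220],[-0.0025,0.035,0,-3,220],[-0.0025,0.028,0,-3,220],[-0.0025,0.018,0,-3,220],[-0.0025,0.01,0,-2.2,220]])

```text
clock: 25.9
tcp_pos: [0.5232, 0.1828, 0.1819]
orientation: [-0.001, 0.935, 0.356, -0.001]
wrist_force: [-0.4, -0.1, -0.5]
finger_gap: 0.0314
```

Call:
send_rows(targets=[[0,0.005,0,0,220],[0,0,0,0,220],[0,0,0,0,220],[0,0,0,0,220]])

```text
clock: 26.3
tcp_pos: [0.5255, 0.1845, 0.1832]
orientation: [-0.0, 0.935, 0.355, -0.0]
wrist_force: [0.7, -0.4, -0.9]
finger_gap: 0.031
```

Run:
```python
from h import *
from workcell import eyes,monitor
s=st();d=eyes.read_camera("wrist");cv2.imwrite("pics/w9.png",d["img"][:,:,::-1])
```

```text
t 26.3 tcp [0.5255 0.1845 0.1832] yaw 41.58 z [-0. -0. -1.] q [ 0.19  0.3  -0.1   1.18 -0.    1.04] F [ 0.7 -0.4 -0.9] gap 0.031
```

View pics/w9.png

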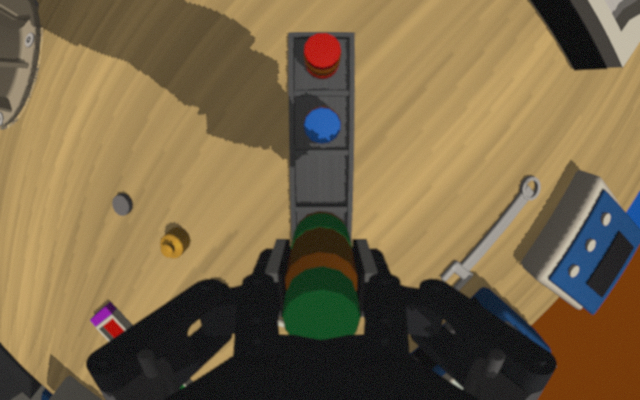

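Green is held upright, with the same pattern relative to the walls as before. Lowering.

Call:
send_rows(targets=[[0,0,-0.01,0,220],[0,0,-0.02,0,220],[0,0,-0.025,0,220],[0,0,-0.025,0,220],[0,0,-0.025,0,220],[0,0,-0.018,0,220],[0,0,-0.012,0,220],[0,0,-0.006,0,220],[0,0,-0.004,0,220],[0,0,-0.003,0,220],[0,0,-0.0025,0,220],[0,0,-0.001,0,220]])

```text
clock: 27.55
tcp_pos: [0.526, 0.185, 0.0323]
orientation: [0.0, 0.935, 0.355, 0.001]
wrist_force: [0.5, -0.6, -0.2]
finger_gap: 0.0315
```

Call:
send_rows(targets=[[0,0,-0.001,0,220],[0,0,0,0,220]])

```text
clock: 27.75
tcp_pos: [0.5257, 0.185, 0.0311]
orientation: [0.0, 0.935, 0.355, 0.0]
wrist_force: [-0.3, 0.4, -0.9]
finger_gap: 0.031
```

Call:
send_rows(targets=[[0,0,-0.0005,0,220],[0,0,0,0,220]])

```text
clock: 27.95
tcp_pos: [0.5258, 0.185, 0.0309]
orientation: [0.0, 0.935, 0.355, 0.0]
wrist_force: [-0.1, -0.8, 2.9]
finger_gap: 0.0312
```

Call:
send_rows(targets=[[0,0,-0.0003,0,220],[0,0,0,0,150],[0,0,0,0,135],[0,0,0,0,110],[0,0,0,0,60],[0,0,0,0,0],[0,0,0,0,0],[0,0,0,0,0],[0,0,0.01,0,0],[0,0,0.025,0,0],[0,0,0.04,0,0],[0,0,0.045,0,0]])

```text
clock: 29.15
tcp_pos: [0.5245, 0.1847, 0.1511]
orientation: [-0.0, 0.935, 0.355, -0.001]
wrist_force: [1.8, -0.2, 0.2]
finger_gap: 0.0853
```

Call:
send_rows(targets=[[0,0,0.035,0,0],[0,0,0,0,0]])

```text
clock: 29.35
tcp_pos: [0.5289, 0.1856, 0.1919]
orientation: [0.001, 0.935, 0.355, 0.005]
wrist_force: [0.5, -0.2, -0.2]
finger_gap: 0.0856
```

Run:
```python
from h import *
from workcell import eyes,monitor
s=st();d=eyes.read_camera("wrist");cv2.imwrite("pics/w10.png",d["img"][:,:,::-1])
W=wpts(d,s);caps(W,{k:N[k] for k in('red','blue','green')},.07)
```

```text
t 29.35 tcp [0.5289 0.1856 0.1919] yaw 41.61 z [ 0.011  0.002 -1.   ] q [ 0.19  0.29 -0.08  1.19  0.    1.04] F [ 0.5 -0.2 -0.2] gap 0.0856
red 949 top 0.0859 mean [0.4473 0.275 ] encl 0.447 0.2754 0.0145
blue 974 top 0.0857 mean [0.4865 0.2307] encl 0.4865 0.2306 0.0147
green 872 top 0.0856 mean [0.5257 0.1863] encl 0.526 0.1858 0.0148
```

View pics/w10.png

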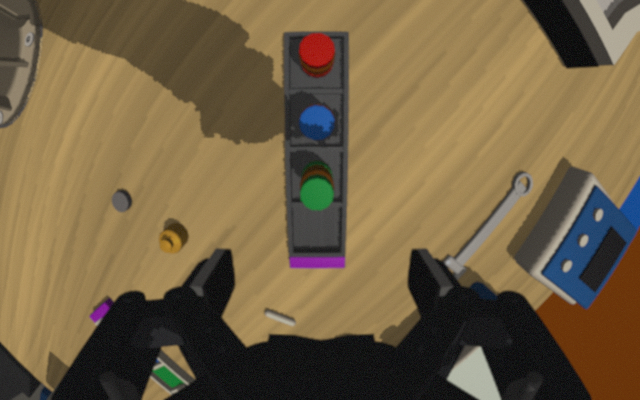

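Three are placed. Now yellow.

Call:
send_rows(targets=[[0.0079,-0.015,0,3,0],[0.0079,-0.03,0,3,0],[0.0079,-0.045,0,3,0],[0.0079,-0.045,0,3,0],[0.0079,-0.045,0,3,0],[0.0079,-0.045,0,3,0],[0.0079,-0.045,0,3,0],[0.0079,-0.045,0,3,0],[0.0079,-0.045,0,3,0],[0.0079,-0.04,0,3,0],[0.0079,-0.025,0,3,0],[0.0079,-0.0125,0,2.2,0]])

```text
clock: 30.6
tcp_pos: [0.6195, -0.2553, 0.1833]
orientation: [-0.001, 0.784, 0.621, -0.001]
wrist_force: [0.5, 0.1, -0.2]
finger_gap: 0.0852
```

Call:
send_rows(targets=[[0,0,0,0,0],[0,0,0,0,0],[0,0,0,0,0]])

```text
clock: 30.9
tcp_pos: [0.6198, -0.2513, 0.1846]
orientation: [-0.001, 0.784, 0.621, -0.0]
wrist_force: [-0.0, 0.1, 0.6]
finger_gap: 0.0853
```

Run:
```python
from h import *
from workcell import eyes,monitor
s=st();d=eyes.read_camera("wrist");cv2.imwrite("pics/w11.png",d["img"][:,:,::-1])
W=wpts(d,s);caps(W,{k:G[k] for k in('yellow',)})
```

```text
t 30.9 tcp [ 0.6198 -0.2513  0.1846] yaw 76.82 z [-0.001  0.001 -1.   ] q [-0.51  0.52  0.24  1.29  0.   -0.28] F [-0.   0.1  0.6] gap 0.0853
yellow 924 top 0.0886 mean [ 0.6213 -0.2529] encl 0.6217 -0.253 0.0146
```

View pics/w11.png

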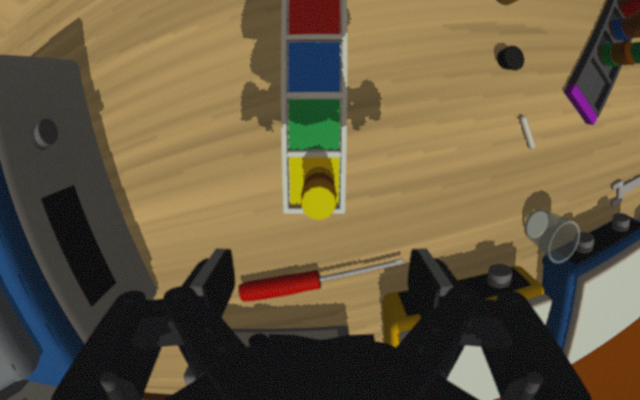

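Yellow cap is at (319,203), and the clearance to the screwdriver and instruments is fine. Descending.

Call:
send_rows(targets=[[0.001,-0.001,-0.012,0,0],[0,0,-0.025,0,0],[0,0,-0.03,0,0],[0,0,-0.03,0,0],[0,0,-0.025,0,0],[0,0,-0.015,0,0],[0,0,-0.01,0,0],[0,0,-0.004,0,0],[0,0,0,0,0],[0,0,0,0,60],[0,0,0,0,110],[0,0,0,0,130]])

```text
clock: 32.15
tcp_pos: [0.622, -0.2539, 0.0351]
orientation: [0.001, 0.784, 0.621, 0.0]
wrist_force: [-0.9, -0.1, -1.0]
finger_gap: 0.044
```

Call:
send_rows(targets=[[0,0,0,0,145],[0,0,0,0,160],[0,0,0,0,200],[0,0,0,0,220],[0,0,0,0,220]])

```text
clock: 32.65
tcp_pos: [0.6217, -0.2538, 0.0347]
orientation: [0.0, 0.784, 0.621, 0.0]
wrist_force: [-0.2, -0.1, 3.5]
finger_gap: 0.0311
```

Call:
send_rows(targets=[[0,0,0.003,0,220],[0,0,0.008,0,220],[0,0,0.015,0,220],[0,0,0.02,0,220],[0,0,0.025,0,220],[0,0,0.025,0,220],[0,0,0.02,0,220],[0,0,0.02,0,220],[0,0.004,0.01,0,220],[0,0.01,0.004,0,220],[0,0.018,0,0,220],[0,0.025,0,0,220]])

```text
clock: 33.85
tcp_pos: [0.6207, -0.1953, 0.1827]
orientation: [-0.001, 0.784, 0.621, -0.0]
wrist_force: [0.3, 0.3, -1.5]
finger_gap: 0.0313
```

Call:
send_rows(targets=[[-0.0047,0.035,0,-3,220],[-0.0047,0.035,0,-3,220],[-0.0047,0.035,0,-3,220],[-0.0047,0.035,0,-3,220],[-0.0047,0.035,0,-3,220],[-0.0047,0.035,0,-3,220],[-0.0047,0.035,0,-3,220],[-0.0047,0.03,0,-3,220],[-0.0047,0.025,0,-3,220],[-0.0047,0.018,0,-3,220],[-0.0047,0.012,0,-3,220],[-0.0047,0.007,0,-2.2,220]])

```text
clock: 35.05
tcp_pos: [0.5627, 0.143, 0.1826]
orientation: [-0.001, 0.935, 0.356, -0.001]
wrist_force: [-0.1, -0.1, -0.8]
finger_gap: 0.0308
```

Call:
send_rows(targets=[[0,0,0,0,220],[0,0,0,0,220],[0,0,0,0,220]])

```text
clock: 35.35
tcp_pos: [0.5647, 0.1404, 0.1836]
orientation: [-0.0, 0.935, 0.355, -0.0]
wrist_force: [-0.3, -0.4, -0.8]
finger_gap: 0.0311
```

Run:
```python
from h import *
from workcell import eyes,monitor
s=st();d=eyes.read_camera("wrist");cv2.imwrite("pics/w12.png",d["img"][:,:,::-1])
```

```text
t 35.35 tcp [0.5647 0.1404 0.1836] yaw 41.64 z [-0.001 -0.    -1.   ] q [ 0.11  0.34 -0.03  1.2  -0.    0.95] F [-0.3 -0.4 -0.8] gap 0.0311
```

View pics/w12.png

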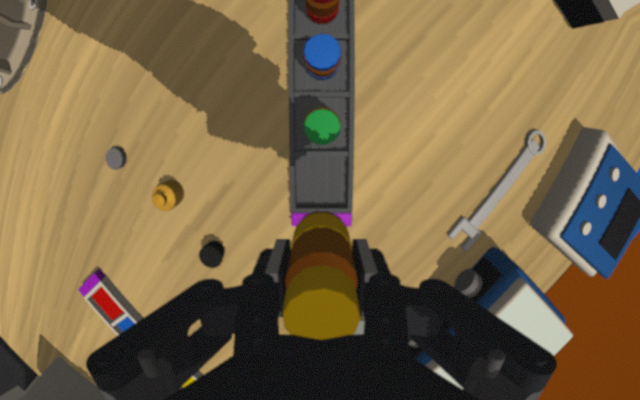

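Yellow is upright over compartment 1, with the other three standing. Lowering.

Call:
send_rows(targets=[[0.0005,0,-0.01,0,220],[0,0,-0.02,0,220],[0,0,-0.025,0,220],[0,0,-0.025,0,220],[0,0,-0.025,0,220],[0,0,-0.018,0,220],[0,0,-0.012,0,220],[0,0,-0.006,0,220],[0,0,-0.004,0,220],[0,0,-0.003,0,220],[0,0,-0.0025,0,220],[0,0,0,0,220]])

```text
clock: 36.6
tcp_pos: [0.5658, 0.1405, 0.0339]
orientation: [0.0, 0.935, 0.355, 0.0]
wrist_force: [-0.2, -0.4, -1.0]
finger_gap: 0.031
```

Call:
send_rows(targets=[[0,0,-0.001,0,220],[0,0,0,0,220]])

```text
clock: 36.8
tcp_pos: [0.5657, 0.1405, 0.0329]
orientation: [0.0, 0.935, 0.355, 0.0]
wrist_force: [0.3, -0.5, -0.1]
finger_gap: 0.031
```

Call:
send_rows(targets=[[0,0,-0.0006,0,220],[0,0,0,0,220]])

```text
clock: 37.0
tcp_pos: [0.5655, 0.1405, 0.0321]
orientation: [0.0, 0.935, 0.355, 0.0]
wrist_force: [-0.0, 0.4, -0.6]
finger_gap: 0.0312
```

Call:
send_rows(targets=[[0,0,-0.0006,0,220],[0,0,0,0,220]])

```text
clock: 37.2
tcp_pos: [0.5656, 0.1404, 0.0316]
orientation: [0.0, 0.935, 0.355, 0.0]
wrist_force: [-1.1, -0.4, 0.7]
finger_gap: 0.0312
```

Call:
send_rows(targets=[[0,0,-0.0004,0,220],[0,0,0,0,220]])

```text
clock: 37.4
tcp_pos: [0.5657, 0.1405, 0.0316]
orientation: [0.0, 0.935, 0.355, 0.0]
wrist_force: [-1.0, 0.6, 4.6]
finger_gap: 0.0311
```

Call:
send_rows(targets=[[0,0,0,0,150],[0,0,0,0,135],[0,0,0,0,110],[0,0,0,0,60],[0,0,0,0,0],[0,0,0,0,0],[0,0,0,0,0],[0,0,0.01,0,0],[0,0,0.025,0,0],[0,0,0.04,0,0],[0,0,0.045,0,0],[0,0,0.045,0,0]])

```text
clock: 38.6
tcp_pos: [0.5651, 0.1404, 0.1983]
orientation: [0.0, 0.935, 0.355, 0.0]
wrist_force: [1.7, 0.1, 0.1]
finger_gap: 0.0854
```

Call:
send_rows(targets=[[0,-0.02,0.02,0,0],[0,-0.04,0,0,0],[0,-0.04,0,0,0],[0,-0.04,0,0,0],[0,-0.02,0,0,0],[0,0,0,0,0],[0,0,0,0,0]])

```text
clock: 39.3
tcp_pos: [0.5654, -0.0197, 0.2166]
orientation: [-0.0, 0.935, 0.355, 0.0]
wrist_force: [-1.0, 0.0, 0.2]
finger_gap: 0.0855
```

Run:
```python
from h import *
from workcell import eyes,monitor
s=st();d=eyes.read_camera("top");cv2.imwrite("pics/t13.png",d["img"][:,:,::-1]);caps(pts(d),N,.06)
d=eyes.read_camera("side");cv2.imwrite("pics/s13.png",d["img"][:,:,::-1]);caps(pts(d),N,.06)
c=np.array([.506,.207]);ya=np.array([.664,-.748])
for k in N: 
    r=eyes.tip_of(k+"_mid","side")
    print(k,[(np.round(q["xyz"],3).tolist(),round(q["conf"],2), np.round((np.array(q["xyz"][:2])-c)@ya,3)) for q in r[:2]])
```

```text
t 39.3 tcp [ 0.5654 -0.0197  0.2166] yaw 41.54 z [ 0.001  0.    -1.   ] q [-0.18  0.3  -0.01  1.26  0.    0.67] F [-1.   0.   0.2] gap 0.0855
yellow 40 top 0.0862 mean [0.5658 0.1469] encl 0.5659 0.1441 0.0132
green 97 top 0.0862 mean [0.5246 0.1851] encl 0.5248 0.1846 0.0145
blue 95 top 0.0862 mean [0.4853 0.2294] encl 0.4854 0.2294 0.0144
red 109 top 0.086 mean [0.4454 0.2738] encl 0.445 0.2739 0.0146
yellow 79 top 0.0869 mean [0.5657 0.1411] encl 0.5661 0.1409 0.0153
green 92 top 0.0866 mean [0.5261 0.1861] encl 0.5263 0.1874 0.0152
blue 99 top 0.0866 mean [0.487  0.2306] encl 0.4876 0.2306 0.0145
red 104 top 0.0868 mean [0.447  0.2758] encl 0.4468 0.2758 0.0142
yellow [([0.568, 0.14, 0.046], 0.67, np.float64(0.091))]
green [([0.526, 0.185, 0.04], 0.6, np.float64(0.03))]
blue [([0.485, 0.233, 0.045], 0.76, np.float64(-0.033))]
red [([0.444, 0.274, 0.044], 0.75, np.float64(-0.091))]
```

View pics/t13.png

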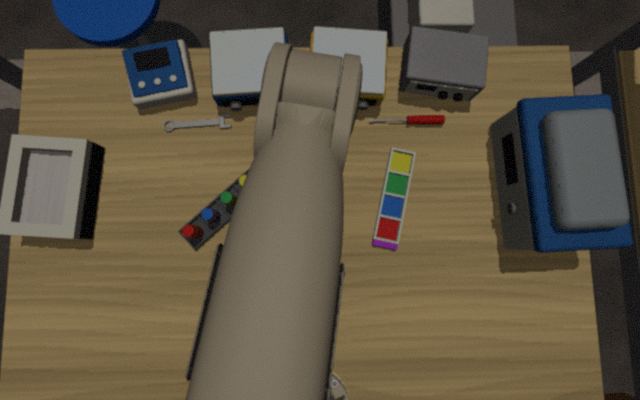

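View pics/s13.png

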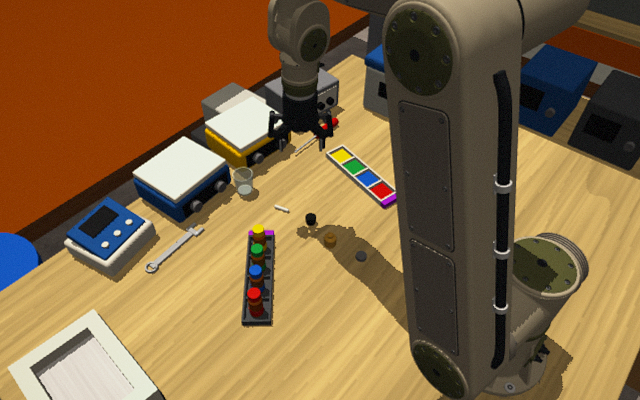

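The side view shows all four bottles upright in the grey tray. From the violet end they read yellow (258,232), green (257,250), blue (255,272), red (254,296), which is the reverse of the pads in the white tray. The gripper is clear of everything, so I'm handing in.

```bash
python3 -c "
from workcell import ticket
print(ticket.hand_in())"
```

```text
the job is handed in; nothing more can be done
None
```

I moved all four bottles to the grey tray in reverse order and handed the job in at about 39 s of the 120 s allowed. From the grey tray's violet end they now stand yellow, green, blue, red; in the white tray the order was red, blue, green, yellow. I gripped each bottle at mid-body with 30 N, lowered it slowly until the wrist felt light contact (at most 5 N), and then let go.

**Last checks:** The depth images put every cap top at about 86 mm, which is what an upright bottle on the tray floor should show. The centres came out within about 3 mm of their compartment centres, and the arm was clear of everything.

**One disagreement:** The top camera read yellow about 4 mm off. The arm was partly hiding that cap, and the side camera put it within 1–2 mm of its compartment centre.

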